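# Open and hold the leaf of an insert jig

### The job

The green jig holds a moulded housing under a hinged aluminium leaf, and nobody remembers whether the leaf was latched. Give the orange star knob a light upward tug before turning it; if the leaf is caught, turn the knob anticlockwise (seen from above) to free the latch. Then swing the leaf up by the knob to about 35 degrees and keep holding it there by the knob, so that your colleague opposite can lift the housing out: finish while still holding it, as it falls shut by itself, and leave the other things on the bench where they are.

Things in the scene. Friction and masses are not known exactly. Their poses are not given: they have to be found in the camera images.
- jig: Green steel leaf jig fixed on the bench; base 236 x 144 mm, top face of its shut leaf 85 mm above the bench. Origin: centre of its underside. x runs from the hinge end (nearer the robot) to the latch end (farther), z up. A black moulded housing sits in it under the leaf. Hinge ears just outside the leaf's two sides reach 92 mm high.
- hinge (a point): Middle of the hinge axis, at jig x = -100 mm, y = 0, 80 mm above the bench. The axis lies along the jig's y.
- leaf (a joint): Opening angle of the leaf (rad): 0 = shut, level; grows as the latch end swings up and back over the hinge. Aluminium plate 206 x 104 x 10 mm, 0.5 to 0.75 kg with its latch: a free leaf takes 3 to 6 N at the knob to lift and falls shut when let go. If caught, it rises only 2 to 3 mm at the knob (0.014 rad), then stops hard; the latch is spoilt by 40 N.
- knob: Orange ribbed round knob on the leaf, 36 mm diameter, 26 mm high, black disc on top. Origin: its centre, 108 mm above the bench (leaf shut), 23 mm above the leaf's top face, 183 mm from the hinge axis and 28 mm outside its plane; z points out of the leaf. Guide bushes 4 mm high stand 50 mm off. Stays where turned (0.06 N m friction), stops a quarter turn apart.
- tongue: Latch tongue: steel bar 40 x 8 x 7 mm turned by the knob, hidden under the leaf. Origin: one end, 20 mm from the knob's axis, 54 mm below its centre. End towards jig +y = one stop, fully caught; turned anticlockwise from above to jig -x = other stop, fully free. Starts anywhere between; caught up to about 0.9 to 1.0 rad from the first stop.
- pliers: Circlip pliers with red handles lying on the bench beside the jig, about 150 x 72 mm, 14 mm high. Origin: under the pivot. Leave alone.
- glue: Small white glue bottle with a yellow band and red nozzle, 30 mm diameter, 85 mm high, standing beside the jig. Origin: centre of its underside. Leave alone.
- housing: Finished black moulded housing, 108 x 98 x 36 mm, open on top, lying on the bench beside the jig. Origin: centre of its underside. Leave alone.
- cone: Black tapered plastic nozzle, 26 mm diameter, 50 mm high, standing on the bench beyond the jig. Origin: centre of its underside. Leave alone.

How it is judged:
On the way:
1. the leaf is tugged up against its latch, or off its seat, before the knob is turned (value of joint leaf above 0.007 rad and distance of tongue from where it was at the start of the episode below 0.008 m and contact force between the fingers and knob above 1 N), for 0.05 s.
At the end, for the whole second after the job is handed in: The leaf stands still, 24 to 47 degrees open (0.42 to 0.82 rad), with the fingers still gripping its knob (more than 3 N), and the pliers, glue bottle, loose housing and nozzle are within 25 mm of where they began (value of joint leaf between 0.42 and 0.82 rad and velocity of joint leaf between -0.06 and 0.06 rad/s and contact force between the fingers and knob above 3 N and distance of each of pliers, glue, housing, cone from where it was at the start of the episode below 0.025 m); the arm keeps its last pose, push and grip.
It fails at once if the caught latch is wrenched (more than 40 N between tongue and keepers) (contact force between tongue and jig above 40 N).
It fails at once if a bystander is disturbed (moved more than 25 mm) (distance of any of pliers, glue, housing, cone from where it was at the start of the episode above 0.025 m).
It also fails if it takes over 48 s, if anything falls off the work surface, if the arm or the gripper's body presses on something with over 40 N, if the wrist force passes 120 N, or if a joint passes its speed limit or range.

### The arm

A 6-joint arm with a two-finger parallel gripper is mounted at the origin on the work surface. World frame = base frame: x ahead of the robot, y to its left, z up, the work surface at z = 0. Lengths are in m, angles in rad, forces in N, time in s.
With the tool pointing down it reaches from about 0.375 to 0.9 m from the base axis. Payload 3.1 kg.
Tool frame: the origin (TCP) lies between the finger pads; the fingertips stand 11 mm ahead of it and the grasp point (between the pads) lies 8 mm behind it; z points along the fingers, y is the line along which they close (so a half turn about z gives the same grasp; the last joint's range is limited). The gripper opens to 87 mm and grips with 3 to 60 N. Pads are 19 mm wide; open, the fingers measure 117 mm over their backs; the gripper's body (75 mm by 190 mm) begins 51 mm behind the grasp point.
Start: joints at [1.073, 0.527, 1.433, -0, 1.181, -0.178], TCP at [0.196, 0.593, 0.234] pointing down, gripper open.
Joint ranges: [-3.08, 3.08], [-0.75, 2.2], [0.22, 2.44], [-1.43, 4.57], [0, 2.65], [-2.85, 2.85]. Speed limits (rad/s): [2.79, 2.79, 3.14, 3.14, 3.14, 3.14].

### API

Orientations are given as a unit quaternion [x, y, z, w].
In Python, from rig import get_obs, camera, hand_in gives the robot as it stands.
- The arm moves only by the shell command python3 -m pendant 'ROWS' [FORCE]. ROWS is JSON, a list that holds one entry, the list of rows, each a list of 7 numbers: the shift along the tool's x, y, z in m, then the turn, a rotation vector about the tool's x, y, z in degrees, then the opening, from 0 (shut) to 1 (fully open). In form: [[[x, y, z, ax, ay, az, fingers], ...]]. A call has exactly 5 rows; each row shifts and turns the commanded pose from where the row before left it, along the tool's axes as they then stand; what a row does not reach is not made up. A row lasts 1/8 s, in which the tool goes at most 62.5 mm and 10.7 degrees, less where a joint would pass 70% of its speed; a pose out of reach is approached as far as the arm can. A call with a gripper value outside its range is refused whole. The fingers move at their own pace and stop on an object; FORCE is the grip in N (left out, the last holds). Time passes only in rows, so rows that do not move let the fingers close, or fill a call up. It gives the time, the measured TCP pose, the force, the opening and the grip force at its end, in the units of the state.
- get_obs(): the state, without advancing time (a new reading comes with each control period).
- camera(name): name is "side" or "top"; returns a dict with "img" (480x640x3 uint8, red, green, blue), "intrinsics" (3x3 intrinsics, pixels), "R" (3x3) and "t" (3): a world point X has camera coordinates R X + t. Camera axes: x right, y down, z forward; pixel columns grow to the right and rows downward; lengths in m; the calibration is good to about 2 mm. A picture is of the moment at which its call begins. There is no depth.
- hand_in(): hands the job in; it is judged then, once.
The state is a dict: "time": time; "q": joint angles; "joint_velocities": joint speeds; "joint_torque": joint torques, N m; "position": TCP position; "tool_rot": TCP orientation; "ft_force": force on the tool from outside, world axes, zero at the start; "moment": the same for the moment, N m; "grip_width": finger opening in m; "grip_force": force on a finger pad.
Only numpy, scipy, OpenCV 4.12 (cv2) and the standard library are available. Lean on these libraries where they do the work, as an engineer would, in place of code of your own. Each camera call takes 0.05 s, during which the arm holds its last target. There are 200 camera calls.

## Working session

There is one attempt and no reset: what is moved stays moved. The work goes in short steps, Python scripts to look and compute and a shell command to move; the robot and the scene stay as the last step left them, time stands still between calls to the robot, and variables do not carry over. Pictures are saved under pics/ and viewed, at most 10 in all, crops included, and the job is handed in when it is done.

```bash
mkdir -p pics
python3 - <<'E'
from rig import *
import cv2
for n in("top","side"):
    c=camera(n); cv2.imwrite(f"pics/{n}0.png",c["img"][:,:,::-1]); print(n,c["intrinsics"],c["R"],c["t"])
o=get_obs(); print(o)
E
```

```text
top [[473.6631393    0.         311.84173008]
 [  0.         473.6631393  235.18783498]
 [  0.           0.           1.        ]] [[-0.02468533 -0.99961003  0.01305496]
 [-0.99537533  0.02336385 -0.0931777 ]
 [ 0.09283635 -0.01529471 -0.9955639 ]] [0.04816973 0.59465493 0.86293322]
side [[524.81459481   0.         314.35667393]
 [  0.         524.81459481 244.51774425]
 [  0.           0.           1.        ]] [[ 0.98264    -0.1847043   0.01740524]
 [-0.08930164 -0.55314292 -0.82828626]
 [ 0.16261562  0.8123529  -0.56003476]] [-0.60006248  0.13648602  1.00255331]
{'time': 0.1, 'q': array([ 1.07351050e+00,  5.28392546e-01,  1.43378792e+00, -2.95150943e-05,
        1.18137285e+00, -1.78495951e-01]), 'joint_velocities': array([ 0.00110811, -0.00198823, -0.00293132,  0.00110293,  0.00277408,
        0.00062109]), 'joint_torque': array([-6.76499967e-04, -4.40988243e+01, -1.77150410e+01,  6.34422270e-02,
        5.34047058e-02, -3.15062391e-05]), 'position': array([0.19555312, 0.59294543, 0.23265319]), 'tool_rot': array([ 1.58715225e-01,  9.87323917e-01, -9.29423833e-04, -3.12102550e-04]), 'ft_force': array([0.19561338, 0.76174128, 0.83436644]), 'moment': array([-0.04026385,  0.03795666, -0.00610544]), 'grip_force': 0.0, 'grip_width': 0.08679348460357812}
```

View pics/top0.png

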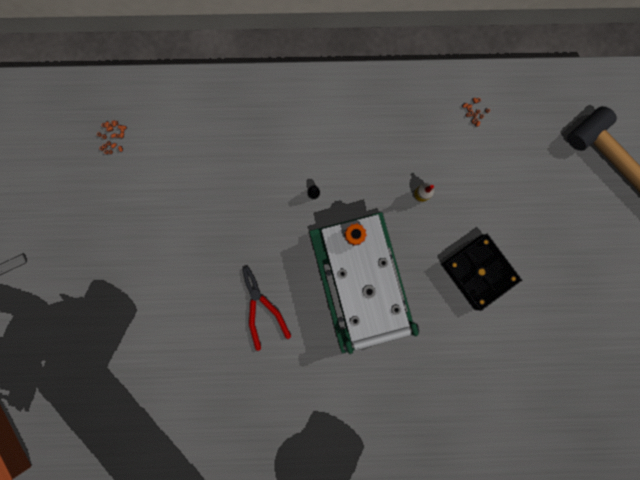

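View pics/side0.png

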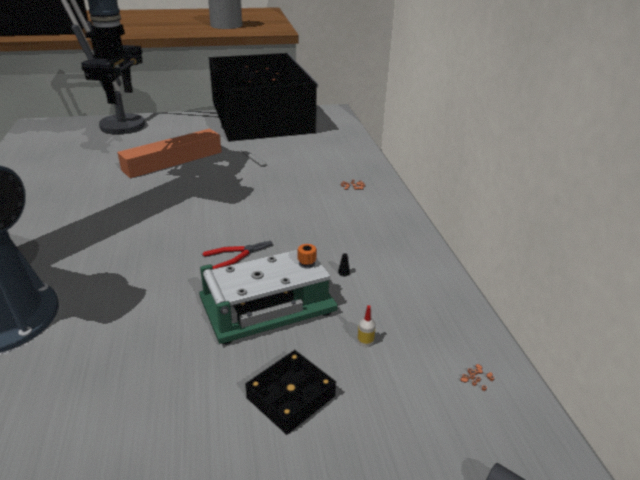

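The top view shows the knob at about (356,234), with the hinge near (380,340) and the latch end up the image. The pliers are left, the glue at (423,192), the cone at (314,191) and the loose housing right. In the side view the knob is at (307,250). I'll enlarge both.

Run:
```python
import cv2,numpy as np
a=cv2.imread("pics/top0.png")[175:365,290:440]; b=cv2.imread("pics/side0.png")[225:350,190:350]
a=cv2.resize(a,None,fx=3.1,fy=3.1,interpolation=2); a=a[:589]
cv2.imwrite("pics/top1.png",cv2.resize(cv2.imread("pics/top0.png")[200:350,290:440],None,fx=4,fy=4,interpolation=2))
cv2.imwrite("pics/side1.png",cv2.resize(b,None,fx=4,fy=4,interpolation=2))
# orange blobs
for n,x0,x1,y0,y1 in(("top",335,380,215,255),("side",290,325,235,275)):
    h=cv2.cvtColor(cv2.imread(f"pics/{n}0.png"),cv2.COLOR_BGR2HSV)[y0:y1,x0:x1]
    m=((h[...,0]<18)&(h[...,1]>150)&(h[...,2]>60)).astype(np.uint8)
    ct=max(cv2.findContours(m,0,2)[0],key=cv2.contourArea); r=cv2.boundingRect(ct); print(n,r[0]+x0,r[1]+y0,r[2:],np.array(cv2.minEnclosingCircle(ct)[0])+[x0,y0])
```

```text
top 345 223 (21, 22) [354.88755989 233.48564529]
side 298 244 (18, 21) [306.5 254. ]
```

View pics/top1.png

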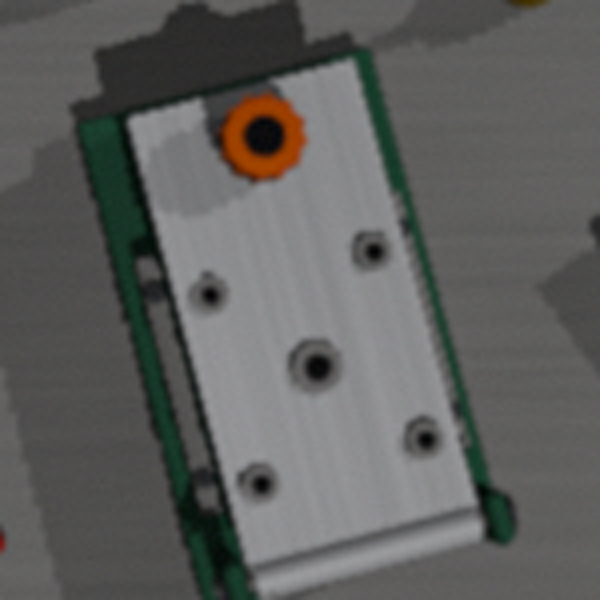

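View pics/side1.png

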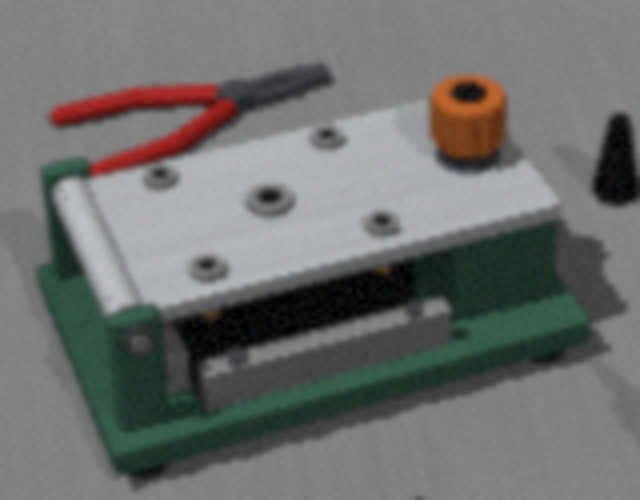

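The crops show the knob's top disc at top pixel (356.0,234.0) and side pixel (306.75,248.0). In the top view the leaf's latch-end corners are at (322,229.3) and (379.3,213.8). The hinge-end corners are near (353.5,346) and (411,332.5).

```bash
cat > h.py <<'E'
import numpy as np
from rig import *
def P(n,u,v,z):
    c=camera(n); d=c["R"].T@np.linalg.solve(c["intrinsics"],[u,v,1]); o=-c["R"].T@c["t"]; return o+d*(z-o[2])/d[2]
E
python3 - <<'E'
from h import *
from scipy.spatial.transform import Rotation as R
kt=P("top",356,234,.121); ks=P("side",306.75,248,.121); print("knob",kt,ks)
c=[P("top",u,v,.085) for u,v in((322,229.3),(379.3,213.8),(353.5,346),(411,332.5))]
for x in c: print(x)
for i,j in((2,0),(3,1),(0,1),(2,3)): d=c[j]-c[i]; print(i,j,np.linalg.norm(d),np.degrees(np.arctan2(d[1],d[0])))
b=[P("top",290+u/4,200+v/4,.089) for u,v in((210,294),(372,250),(260,484),(425,438),(315,366))]
for i,j in((2,0),(3,1),(0,1),(2,3)): d=b[j]-b[i]; print('bush',np.linalg.norm(d),np.degrees(np.arctan2(d[1],d[0])))
print("bush centre",b[4], "housing/cone/glue/pliers",P("top",314,192,.045),P("top",427,188,.085),P("top",481,272,.036))
o=get_obs(); r=R.from_quat(o["tool_rot"]); print(r.as_matrix().round(3), o["position"], "toolshift", r.inv().apply(kt-o["position"]))
E
```

```text
knob [ 0.58718217 -0.03911679  0.121     ] [ 0.58610713 -0.04102151  0.121     ]
[0.60026265 0.01658673 0.085     ]
[ 0.62545468 -0.0854948   0.085     ]
[ 0.3969956 -0.0322697  0.085    ]
[ 0.41729187 -0.13254173  0.085     ]
2 0 0.20905607105225538 13.51501205668589
3 1 0.21341313708824866 12.735466100284762
0 1 0.10514407983667838 -76.13734267076484
2 3 0.10230551669762594 -78.5572452835261
bush 0.08421176471426049 13.063763000772013
bush 0.08399866370722155 13.630143839503184
bush 0.07332274530615979 -76.29357954746679
bush 0.07415575161659578 -76.13296412225502
bush centre [ 0.48961955 -0.06138432  0.089     ] housing/cone/glue/pliers [0.67450425 0.02810658 0.045     ] [ 0.66980178 -0.17230554  0.085     ] [ 0.51884164 -0.27837694  0.036     ]
[[-0.95   0.314  0.   ]
 [ 0.314  0.95   0.   ]
 [-0.     0.    -1.   ]] [0.19587017 0.59349722 0.23357739] toolshift [-0.56990973 -0.47804931  0.11256542]
```

```bash
python3 -m pendant '[[[-0.038,-0.032,0,0,0,0,0.65],[-0.038,-0.032,0,0,0,0,0.65],[-0.038,-0.032,0,0,0,0,0.65],[-0.038,-0.032,0,0,0,0,0.65],[-0.038,-0.032,0,0,0,0,0.65]]]' 20
python3 -m pendant '[[[-0.038,-0.032,0,0,0,0,0.65],[-0.038,-0.032,0,0,0,0,0.65],[-0.038,-0.032,0,0,0,0,0.65],[-0.038,-0.032,0,0,0,0,0.65],[-0.038,-0.032,0,0,0,0,0.65]]]'
python3 -m pendant '[[[-0.038,-0.032,0,0,0,0,0.65],[-0.038,-0.032,0,0,0,0,0.65],[-0.038,-0.032,0,0,0,0,0.65],[-0.038,-0.032,0,0,0,0,0.65],[-0.038,-0.032,0,0,0,0,0.65]]]'
python3 -m pendant '[[[0,0,0,0,0,10,0.65],[0,0,0,0,0,10,0.65],[0,0,0,0,0,10,0.65],[0,0,0,0,0,10,0.65],[0,0,0,0,0,10,0.65]]]'
python3 -m pendant '[[[0,0,0,0,0,8.3,0.65],[0,0,0,0,0,0,0.65],[0,0,0,0,0,0,0.65],[0,0,0,0,0,0,0.65],[0,0,0,0,0,0,0.65]]]'
cat >> h.py <<'E'
from scipy.spatial.transform import Rotation as Ro
def st(k=(0.5866,-.040,.112)):
    o=get_obs(); r=Ro.from_quat(o["tool_rot"]); m=r.as_matrix(); g=o["position"]-.008*m[:,2]
    print("t",o["time"],"grasp",g.round(4),"yaz",np.degrees(np.arctan2(m[1,1],m[0,1])).round(2),"z",m[:,2].round(3),"q",o["q"].round(2),"F",o["ft_force"].round(1),"M",o["moment"].round(2),"grip",o["grip_force"],round(o["grip_width"],4),"toolshift to k",r.inv().apply(np.array(k)-g).round(4))
E
python3 -c "
from h import *
st()"
```

```text
time: 1.42
position: [0.3269, 0.3808, 0.2338]
tool_rot: [0.159, 0.987, 0.0, 0.0]
ft_force: [-0.1, 0.1, 0.4]
grip_width: 0.0574
grip_force: 0.0
time: 2.05
position: [0.4573, 0.1691, 0.2339]
tool_rot: [0.159, 0.987, 0.0, 0.0]
ft_force: [-0.4, 1.0, 0.6]
grip_width: 0.0567
grip_force: 0.0
time: 2.68
position: [0.5875, -0.0425, 0.2337]
tool_rot: [0.159, 0.987, 0.0, 0.0]
ft_force: [0.7, 1.4, -0.3]
grip_width: 0.0565
grip_force: 0.0
time: 3.3
position: [0.5867, -0.041, 0.2336]
tool_rot: [0.564, 0.826, 0.0, 0.0]
ft_force: [-0.9, -0.6, -0.9]
grip_width: 0.0565
grip_force: 0.0
time: 3.92
position: [0.5867, -0.041, 0.2335]
tool_rot: [0.619, 0.785, -0.0, -0.0]
ft_force: [-0.7, 0.2, -0.3]
grip_width: 0.0564
grip_force: 0.0
t 3.925 grasp [ 0.5867 -0.041   0.2415] yaz 13.47 z [-0. -0. -1.] q [-0.26  0.48  1.53 -0.    1.14 -0.49] F [-0.7  0.2 -0.3] M [-0.07  0.06 -0.02] grip 0.0 0.0564 toolshift to k [0.001  0.0002 0.1295]
```

```bash
python3 -m pendant '[[[0.001,0,0.03,0,0,0,0.65],[0,0,0.03,0,0,0,0.65],[0,0,0.03,0,0,0,0.65],[0,0,0.025,0,0,0,0.65],[0,0,0.0145,0,0,0,0.65]]]'
python3 - <<'E'
from h import *
import cv2
st()
a=camera("side")["img"][150:300,230:380,::-1]; cv2.imwrite("pics/side2.png",cv2.resize(a,None,fx=4,fy=4,interpolation=2))
E
```

```text
time: 4.55
position: [0.5859, -0.0399, 0.1027]
tool_rot: [0.619, 0.785, -0.0, -0.001]
ft_force: [-0.6, 0.1, -0.9]
grip_width: 0.0567
grip_force: 0.0
t 4.55 grasp [ 0.5859 -0.0399  0.1107] yaz 13.45 z [-0.002  0.    -1.   ] q [-0.26  0.65  1.64 -0.    0.85 -0.49] F [-0.6  0.1 -0.9] M [-0.09  0.04 -0.03] grip 0.0 0.0567 toolshift to k [-0.0003  0.0006 -0.0013]
```

View pics/side2.png

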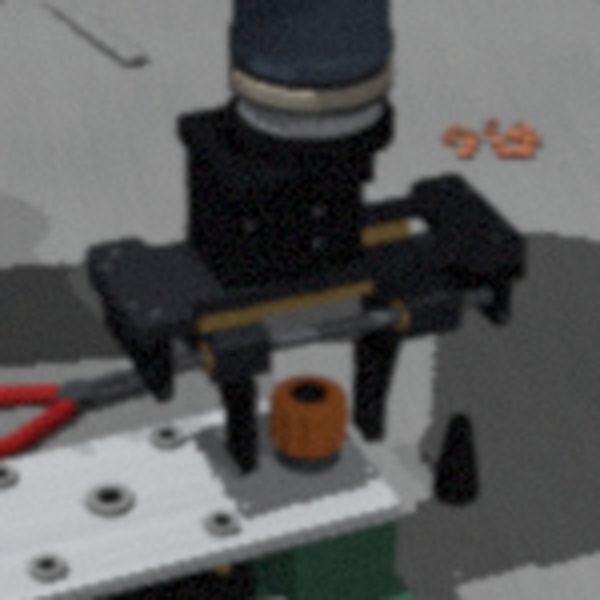

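The fingers straddle the knob along the jig's x axis, clear of the leaf, with the knob at (308,420) between them. I'll close on it.

```bash
python3 -m pendant '[[[0,0,0,0,0,0,0.3],[0,0,0,0,0,0,0.3],[0,0,0,0,0,0,0.3],[0,0,0,0,0,0,0.3],[0,0,0,0,0,0,0.3]]]' 20; python3 -c "
from h import *
st()"
```

```text
time: 5.22
position: [0.5879, -0.0401, 0.1052]
tool_rot: [0.62, 0.785, 0.001, 0.002]
ft_force: [1.9, 1.3, 4.0]
grip_width: 0.0352
grip_force: 20.0
t 5.225 grasp [ 0.5879 -0.0401  0.1132] yaz 13.43 z [ 0.004 -0.    -1.   ] q [-0.26  0.65  1.63  0.    0.85 -0.49] F [1.9 1.3 4. ] M [ 0.16 -0.35 -0.  ] grip 20.00054428819567 0.0352 toolshift to k [ 0.0004 -0.0012  0.0012]
```

```bash
python3 -m pendant '[[[0,0,-0.0007,0,0,0,0.3],[0,0,-0.0007,0,0,0,0.3],[0,0,-0.0006,0,0,0,0.3],[0,0,0,0,0,0,0.3],[0,0,0,0,0,0,0.3]]]'; python3 -c "
from h import *
st()"
```

```text
time: 5.85
position: [0.5878, -0.0401, 0.1056]
tool_rot: [0.62, 0.785, 0.001, 0.001]
ft_force: [5.4, 1.6, -3.6]
grip_width: 0.0355
grip_force: 20.0
t 5.85 grasp [ 0.5878 -0.0401  0.1136] yaz 13.41 z [ 0.003 -0.    -1.   ] q [-0.26  0.65  1.63  0.    0.86 -0.49] F [ 5.4  1.6 -3.6] M [ 0.18 -0.94  0.1 ] grip 20.001266892068088 0.0355 toolshift to k [ 0.0004 -0.0012  0.0016]
```

```bash
python3 -m pendant '[[[0,0,-0.0008,0,0,0,0.3],[0,0,-0.0008,0,0,0,0.3],[0,0,-0.0008,0,0,0,0.3],[0,0,0,0,0,0,0.3],[0,0,0,0,0,0,0.3]]]'; python3 -c "
from h import *
st()"
```

```text
time: 6.48
position: [0.5877, -0.0401, 0.1076]
tool_rot: [0.62, 0.785, 0.001, 0.001]
ft_force: [5.6, 1.5, -5.2]
grip_width: 0.0352
grip_force: 20.0
t 6.475 grasp [ 0.5877 -0.0401  0.1156] yaz 13.4 z [ 0.003 -0.    -1.   ] q [-0.26  0.65  1.63  0.    0.86 -0.49] F [ 5.6  1.5 -5.2] M [ 0.17 -1.22  0.01] grip 20.037777861580253 0.0352 toolshift to k [ 0.0003 -0.001   0.0036]
```

```bash
python3 -m pendant '[[[0,0,-0.0007,0,0,0,0.3],[0,0,-0.0007,0,0,0,0.3],[0,0,-0.0006,0,0,0,0.3],[0,0,0,0,0,0,0.3],[0,0,0,0,0,0,0.3]]]'; python3 -c "
from h import *
st()"
```

```text
time: 7.1
position: [0.5875, -0.0401, 0.1082]
tool_rot: [0.62, 0.785, 0.001, 0.001]
ft_force: [7.2, 0.3, -13.0]
grip_width: 0.0355
grip_force: 20.1
t 7.1 grasp [ 0.5875 -0.0401  0.1162] yaz 13.38 z [ 0.002  0.    -1.   ] q [-0.26  0.65  1.63  0.    0.86 -0.49] F [  7.2   0.3 -13. ] M [ 0.09 -1.53  0.03] grip 20.066098796669394 0.0355 toolshift to k [ 0.0003 -0.0009  0.0042]
```

The leaf rose about 2.6 mm at 5 N, then the force jumped to 13 N, so it is caught. I'll lower it and then turn anticlockwise (minus about tool z).

```bash
python3 -m pendant '[[[0,0,0.001,0,0,0,0.3],[0,0,0.001,0,0,0,0.3],[0,0,0.001,0,0,0,0.3],[0,0,0.0007,0,0,0,0.3],[0,0,0,0,0,0,0.3]]]'
python3 -m pendant '[[[0,0,0,0,0,-6,0.3],[0,0,0,0,0,-6,0.3],[0,0,0,0,0,-6,0.3],[0,0,0,0,0,-6,0.3],[0,0,0,0,0,-6,0.3]]]';  python3 -c "
from h import *
st()"
```

```text
time: 7.72
position: [0.5877, -0.04, 0.1062]
tool_rot: [0.62, 0.785, 0.001, 0.001]
ft_force: [6.0, 1.7, -3.9]
grip_width: 0.0352
grip_force: 20.0
time: 8.35
position: [0.5886, -0.0396, 0.1065]
tool_rot: [0.394, 0.919, 0.001, 0.002]
ft_force: [7.6, 4.0, -3.3]
grip_width: 0.0358
grip_force: 20.0
t 8.35 grasp [ 0.5885 -0.0396  0.1145] yaz 43.55 z [ 0.005  0.001 -1.   ] q [-0.26  0.65  1.63  0.    0.86 -1.02] F [ 7.6  4.  -3.3] M [ 0.6  -1.16 -0.1 ] grip 20.00029943883419 0.0358 toolshift to k [ 0.0011 -0.0017  0.0025]
```

```bash
python3 -m pendant '[[[0,0,0,0,0,-6,0.3],[0,0,0,0,0,-6,0.3],[0,0,0,0,0,-6,0.3],[0,0,0,0,0,-6,0.3],[0,0,0,0,0,-6,0.3]]]';  python3 -c "
from h import *
st()"
python3 -m pendant '[[[0,0,0,0,0,-6,0.3],[0,0,0,0,0,-6,0.3],[0,0,0,0,0,-6,0.3],[0,0,0,0,0,-6,0.3],[0,0,0,0,0,-6,0.3]]]';  python3 -c "
from h import *
st()"
```

```text
time: 8.98
position: [0.5893, -0.0388, 0.1067]
tool_rot: [0.145, 0.989, 0.002, 0.003]
ft_force: [7.9, 5.1, -2.6]
grip_width: 0.0355
grip_force: 20.0
t 8.975 grasp [ 0.5893 -0.0389  0.1147] yaz 73.37 z [ 0.006  0.003 -1.   ] q [-0.26  0.65  1.63  0.01  0.86 -1.54] F [ 7.9  5.1 -2.6] M [ 1.05 -1.34 -0.59] grip 20.001426148228347 0.0355 toolshift to k [ 0.0022 -0.0019  0.0027]
time: 9.6
position: [0.5842, -0.0388, 0.1053]
tool_rot: [-0.117, 0.993, 0.002, -0.003]
ft_force: [0.9, 0.7, -2.1]
grip_width: 0.0354
grip_force: 20.0
t 9.6 grasp [ 0.5843 -0.0388  0.1133] yaz 103.49 z [-0.005  0.003 -1.   ] q [-0.26  0.65  1.64  0.    0.86 -2.06] F [ 0.9  0.7 -2.1] M [ 0.23 -0.24 -0.5 ] grip 20.00341461505741 0.0354 toolshift to k [-0.002  -0.0017  0.0012]
```

The knob reached its free stop (Mz about −0.55, fingers slipping), and tool y now lies along the hinge. I'll test with 2° of arc about the hinge.

```bash
python3 -m pendant '[[[0.0003,0,-0.0016,0,-0.5,0,0.3],[0.0003,0,-0.0016,0,-0.5,0,0.3],[0.0003,0,-0.0016,0,-0.5,0,0.3],[0.0003,0,-0.0016,0,-0.5,0,0.3],[0,0,0,0,0,0,0.3]]]' 30; python3 -c "
from h import *
st()"
```

```text
time: 10.22
position: [0.5831, -0.0391, 0.1127]
tool_rot: [-0.116, 0.993, 0.003, 0.016]
ft_force: [-1.6, 6.3, -3.8]
grip_width: 0.0352
grip_force: 30.0
t 10.225 grasp [ 0.5829 -0.0392  0.1206] yaz 103.35 z [ 0.03   0.01  -0.999] q [-0.27  0.63  1.66  0.02  0.83 -2.09] F [-1.6  6.3 -3.8] M [ 1.01  0.18 -0.29] grip 30.000491752289236 0.0352 toolshift to k [-0.0032 -0.0017  0.0087]
```

It's free: 7 mm up at 4 N. I'll swing on.

```bash
python3 -m pendant '[[[0.0016,0,-0.0095,0,-3,0,0.3],[0.0016,0,-0.0095,0,-3,0,0.3],[0.0016,0,-0.0095,0,-3,0,0.3],[0.0016,0,-0.0095,0,-3,0,0.3],[0.0016,0,-0.0095,0,-3,0,0.3]]]'; python3 -c "
from h import *
st()"
```

```text
time: 10.85
position: [0.5687, -0.0426, 0.1584]
tool_rot: [-0.115, 0.982, 0.019, 0.145]
ft_force: [0.8, 5.3, -4.2]
grip_width: 0.0353
grip_force: 30.0
t 10.85 grasp [ 0.5664 -0.0431  0.1661] yaz 103.44 z [ 0.281  0.071 -0.957] q [-0.36  0.49  1.85  0.3   0.58 -2.4 ] F [ 0.8  5.3 -4.2] M [ 1.02  0.35 -0.01] grip 30.002432456240058 0.0353 toolshift to k [-0.0038 -0.0018  0.0577]
```

Joint 6 is heading to its limit as the wrist straightens. I'll do the rest of the arc without tilting, letting the knob pivot between the pads about their closing line.

```bash
python3 -m pendant '[[[0.0018,0,-0.0089,0,0,0,0.3],[0.0023,0,-0.0088,0,0,0,0.3],[0.0027,0,-0.0087,0,0,0,0.3],[0,0,0,0,0,0,0.3],[0,0,0,0,0,0,0.3]]]'
python3 - <<'E'
from h import *
import cv2
st()
a=camera("side")["img"][150:350,180:400,::-1]; cv2.imwrite("pics/side3.png",cv2.resize(a,None,fx=3,fy=3,interpolation=2))
E
```

```text
time: 11.48
position: [0.5555, -0.0457, 0.1819]
tool_rot: [-0.116, 0.982, 0.018, 0.145]
ft_force: [0.5, 5.7, -3.1]
grip_width: 0.0349
grip_force: 30.0
t 11.475 grasp [ 0.5533 -0.0463  0.1895] yaz 103.51 z [ 0.281  0.07  -0.957] q [-0.37  0.43  1.86  0.29  0.63 -2.4 ] F [ 0.5  5.7 -3.1] M [0.99 0.05 0.21] grip 30.00048433430493 0.0349 toolshift to k [-0.01   -0.0019  0.084 ]
```

View pics/side3.png

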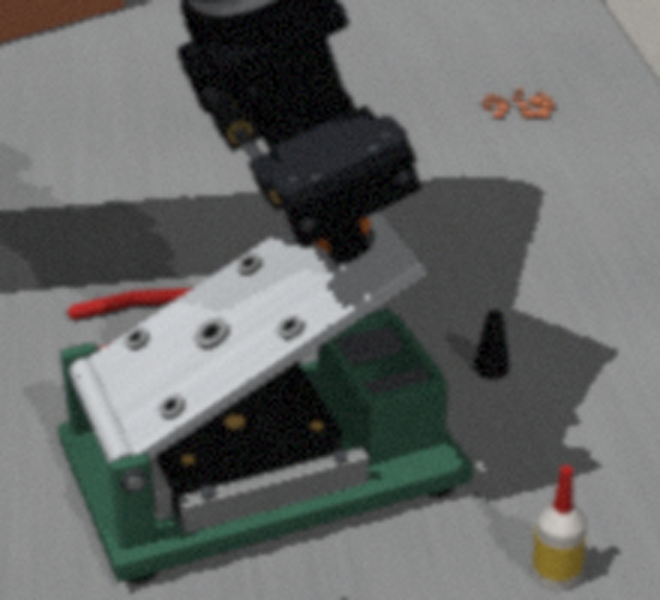

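The leaf is open about 25°, with the knob firmly held at (345,240) and the glue and cone untouched. I'll continue about 8° more, with a slight tilt at the end.

```bash
python3 -m pendant '[[[0.0031,0,-0.0085,0,0,0,0.3],[0.0035,0,-0.0084,0,0,0,0.3],[0.0038,0,-0.0082,0,0,0,0.3],[0,0,0,0,0,0,0.3],[0,0,0,0,0,0,0.3]]]'; python3 -c "
from h import *
st()"
python3 -m pendant '[[[0,0,0,0,0,0,0.3],[0,0,0,0,0,0,0.3],[0,0,0,0,0,0,0.3],[0,0,0,0,0,0,0.3],[0,0,0,0,0,0,0.3]]]'
python3 - <<'E'
from h import *
import cv2
st()
g=(get_obs()["position"]-.008*Ro.from_quat(get_obs()["tool_rot"]).as_matrix()[:,2])
h=np.array([.4087,-.0825]); a=np.radians(13.4); dx=(g[:2]-h)@[np.cos(a),np.sin(a)]; dz=g[2]-.08
print("leaf deg",np.degrees(np.arctan2(dz,dx)-np.arctan2(.033,.183)))
a=camera("side")["img"][150:350,180:400,::-1]; cv2.imwrite("pics/side4.png",cv2.resize(a,None,fx=3,fy=3,interpolation=2))
E
```

```text
time: 12.15
position: [0.5389, -0.0497, 0.203]
tool_rot: [-0.116, 0.982, 0.018, 0.146]
ft_force: [1.2, 6.1, -2.8]
grip_width: 0.0351
grip_force: 30.0
t 12.15 grasp [ 0.5367 -0.0503  0.2107] yaz 103.5 z [ 0.282  0.07  -0.957] q [-0.4   0.38  1.88  0.28  0.67 -2.41] F [ 1.2  6.1 -2.8] M [ 1.03 -0.07  0.3 ] grip 30.000341017730534 0.0351 toolshift to k [-0.0201 -0.0019  0.1092]
time: 12.78
position: [0.539, -0.0497, 0.2029]
tool_rot: [-0.116, 0.982, 0.019, 0.146]
ft_force: [0.7, 6.0, -2.9]
grip_width: 0.0353
grip_force: 30.0
t 12.775 grasp [ 0.5368 -0.0503  0.2106] yaz 103.5 z [ 0.282  0.07  -0.957] q [-0.4   0.38  1.88  0.28  0.67 -2.41] F [ 0.7  6.  -2.9] M [ 1.05 -0.06  0.34] grip 30.000329352915287 0.0353 toolshift to k [-0.02   -0.0019  0.1091]
leaf deg 34.445663809037434
```

View pics/side4.png

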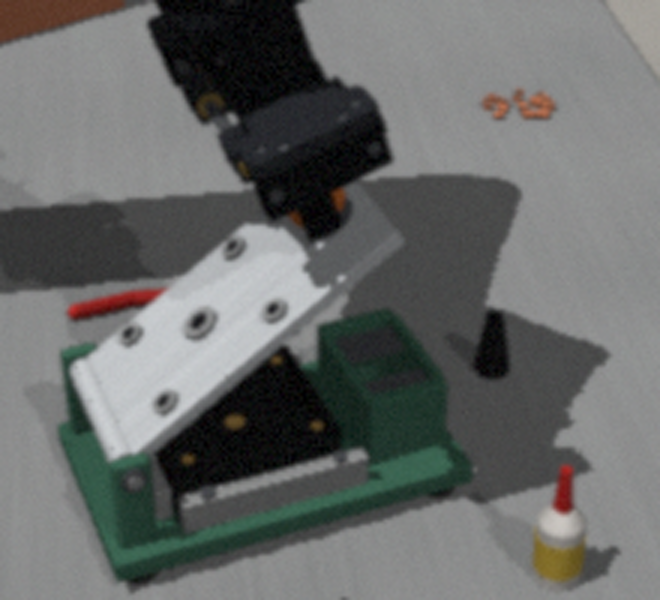

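The leaf stands still at about 34°, with the knob held at (320,210) under 30 N of grip. The glue and cone have not moved.

```bash
python3 -c "
from rig import *
print(hand_in())"
```

```text
the job is handed in; nothing more can be done
None
```

The job is handed in: the tug showed the leaf was caught, I turned the knob anticlockwise to free it, and the arm is holding the leaf still by the knob at about 34°, with the nearby items apparently undisturbed (`hand_in()` returned no verdict).

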